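# Clamp a book stand's spring-out leg at its length mark

### The arm

A 6-joint arm with a two-finger parallel gripper is mounted at the origin on a cart in front of the work surface, level with it; the furniture and walls round the work are solid. World frame = base frame: x ahead of the robot, y to its left, z up, the work surface at z = 0. Lengths are in m, angles in rad, forces in N, time in s.
With the tool pointing down it reaches from about 0.25 to 0.775 m from the base axis. Payload 4 kg.
Tool frame: the origin (TCP) lies at the very end of the fingers, on their centre line; the grasp point (between the pads) lies 19 mm behind it (robot.tcp_to_grasp is the distance from the TCP to the grasp point, in m); z points along the fingers, y is the line along which they close (so a half turn about z gives the same grasp; the last joint's range is limited). The gripper opens to 94 mm and grips with 3 to 60 N. Pads are 16 mm wide; open, the fingers measure 119 mm over their backs; the gripper's body (75 mm by 177 mm) begins 78 mm behind the grasp point.
Start: joints at [1.02, 0.087, 1.371, -0, 1.684, -0.103], TCP at [0.238, 0.496, 0.206] pointing down, gripper open.
Joint ranges: [-3.1, 3.1], [-0.76, 2.03], [0.27, 2.55], [-1.08, 4.22], [0.17, 2.65], [-2.57, 2.57]. Speed limits (rad/s): [2.79, 2.79, 3.14, 3.14, 3.14, 3.14].

### API

Orientations are given as [roll, pitch, yaw] about the fixed x, y, z axes, in that order (R = Rz(yaw) Ry(pitch) Rx(roll)).
In Python, from bench import robot gives the robot as it stands.
- The arm moves only by the shell command python3 nudge.py, which reads ROWS from standard input. ROWS is a JSON list of rows, 1 to 20 of them, each an object with the fields aperture (the finger opening in m), sx, sy, sz (the shift in units of 5 mm), rz (a turn about the tool's z in units of 0.1 rad); a field left out counts as zero (the opening has to be given); each row shifts and turns the commanded pose from where the row before left it, along the tool's axes as they then stand; what a row does not reach is not made up. A row lasts 1/12 s, in which the tool goes at most 0.0417 m and 0.125 rad, less where a joint would pass 70% of its speed; a pose out of reach is approached as far as the arm can. The fingers move at their own pace and stop on an object; the grip force is fixed at half the most. Time passes only in rows, so rows that do not move let the fingers close. It prints the time, the measured TCP pose, the force, the opening and the grip force at its end. Input that does not fit is refused with a message, and nothing moves.
- robot.get_obs(): the state, without advancing time (a new reading comes with each control period).
- robot.snapshot(name): name is "side" or "top" or "wrist"; returns a dict with "color" (480x640x3 uint8, blue, green, red), "fx", "fy", "cx", "cy" (pixels), "extrinsics" (4x4, takes a point from world to camera coordinates). Camera axes: x right, y down, z forward; pixel columns grow to the right and rows downward; lengths in m; the calibration is good to about 2 mm. A picture is of the moment at which its call begins. There is no depth.
- robot.close_job(): hands the job in; it is judged then, once.
The state is a dict: "time": time; "joint_positions": joint angles; "qvel": joint speeds; "joint_torque": joint torques, N m; "tool_pos": TCP position; "ee_rot": TCP orientation; "wrist_force": force on the tool from outside, world axes, zero at the start; "wrist_torque": the same for the moment, N m; "width": finger opening in m; "finger_force": force on a finger pad.
Only numpy, scipy, OpenCV 4.12 (cv2) and the standard library are available. Lean on these libraries where they do the work, as an engineer would, in place of code of your own. Each camera call takes 0.05 s, during which the arm holds its last target. There are 200 camera calls.

### The job

The folding book stand on the desk has a spring-out leg that is fully extended: push the leg in until the pointed end of its crossbar is level with the pointed length mark on the rail beside it, with the lever on the collar still open. Holding the leg there against its spring, press the flip lever shut against the leg, and finish with the gripper still pinching leg and closed lever together, the crossbar still at the mark. Leave the other things on the desk where they are.

Things in the scene. Friction and masses are not known exactly. Their poses are not given: they have to be found in the camera images.
- stand: Heavy stand that does not move: steel base plate 140x110x14 mm (x = -238 to -98 mm), two black saddles, a level aluminium tube 22 mm thick. Origin on the desk top, under the leg's outer part. x runs along the tube towards the leg's free end, z up, y to the left of x. The leg's axis is at y = 0, z = 58 mm.
- collar_mouth (a point): End of the black clamp collar (27 mm thick) on the leg's axis, stand x = -62, y = 0, z = 58 mm. From there on the leg stands free in the air over the desk. The mark's rail runs beside it along stand y = +70 mm, 14 mm wide, top at z = 10 mm, to x = +12 mm. A lamp with a wide shade (bottom 0.53 m up) stands in front of the robot: come in from the left.
- leg (a joint): How far the leg is out, m: 0 fully in, 0.060 fully out (the start). A spring pushes it outwards, about 4 N fully out, 8 N fully in; let go, it runs out again even with the lever shut (the cam has no grip of its own). Steel rod 16 mm thick with a crossbar, whose middle is at stand x = -53 mm + joint value.
- foot_tip (a point): Pointed end of the crossbar on the mark's side: middle of the crossbar in x, stand y = +53, z = 40 mm. The crossbar is 10 mm thick along x, 96 mm wide (y = -48 to +48 mm) plus a small point at each end, z = 28 to 52 mm.
- stub_end (a point): Free end of the leg, on its axis, 47 mm beyond the crossbar's middle. The 16 mm rod goes on past the crossbar as this free stub. Two fingers from above, one each side of the stub, can push the crossbar's outer face, then pinch the stub together with the lever.
- mark_tip (a point): Point of the length mark, a small black slider 16x16x18 mm on the rail, pointing to the crossbar: stand y = +57, z = 27 mm, top at 28 mm. Its x (-45 to -29 mm in the stand) differs from start to start and stays. The leg is at length when foot_tip and mark_tip have the same stand x.
- cam_lever (a joint): Angle of the steel flip lever, rad: 0 shut (along the leg), 0.24 to 0.34 open at the start. Upright hinge at stand x = -68, y = -14 mm. Shut, it lies at y = -17 to -11 mm, so leg and lever together are 25 mm wide (y = -17 to +8 mm). It is stiff (about 2.5 N at 50 mm from the hinge) and stays where it is left.
- lever_tip (a point): Tip of the lever, 62 mm from its hinge, mid-thickness, z = 63 mm. The lever is a flat bar 6 mm thick, 18 mm high, z = 54 to 72 mm, so it passes over the crossbar. Open at the start, its tip's outer face stands at stand y = -31 to -38 mm.
- calculator: Bystander: pocket calculator, 120x74x15 mm, loose; to be left alone. Origin at the middle of its underside.
- mug: Bystander: white mug with a handle, 92x127x95 mm, loose; to be left alone. Origin at the middle of its underside.
- clip_tin: Bystander: round green tin, 67x67x30 mm, loose; to be left alone. Origin at the middle of its underside.
- eraser: Bystander: block eraser, 19x47x12 mm, loose; to be left alone. Origin at the middle of its underside.

How it is judged:
On the way, in this order (a step that is already met when the one before it is completed fails the run):
1. the leg is held at the length mark with the lever still open (x of foot_tip in the frame of mark_tip between -0.005 and 0.005 m and value of joint cam_lever above 0.18 rad and contact force between the fingers and leg above 1 N), for 0.2 s.
2. the lever is shut while the fingers hold the leg at the mark (x of foot_tip in the frame of mark_tip between -0.005 and 0.005 m and value of joint cam_lever below 0.06 rad and contact force between the fingers and leg above 2 N and contact force between the fingers and cam_lever above 1 N), for 0.2 s.
At the end, for the whole second after the job is handed in: The crossbar's point is within 5 mm of the length mark along the leg, the lever is shut to within 0.06 rad, and the fingers still press on the leg (over 2 N) and on the lever (over 1 N) (all of step 2); the arm keeps its last pose, push and grip.
It fails at once if the lever was shut with the leg more than 8 mm off the mark (value of joint cam_lever below 0.1 rad and (x of foot_tip in the frame of mark_tip above 0.008 m or x of foot_tip in the frame of mark_tip below -0.008 m)).
It fails at once if the calculator was moved by more than 2 cm (distance of calculator from where it was at the start of the episode above 0.02 m).
It fails at once if the mug was moved by more than 2 cm (distance of mug from where it was at the start of the episode above 0.02 m).
It fails at once if the clip tin was moved by more than 2 cm (distance of clip_tin from where it was at the start of the episode above 0.02 m).
It fails at once if the eraser was moved by more than 2 cm (distance of eraser from where it was at the start of the episode above 0.02 m).
It also fails if it takes over 35 s, if anything falls off the work surface, if the arm or the gripper's body presses on something with over 40 N, if the wrist force passes 120 N, or if a joint passes its speed limit or range.

## Working session

There is one attempt and no reset: what is moved stays moved. The work goes in short steps, Python scripts to look and compute and a shell command to move; the robot and the scene stay as the last step left them, time stands still between calls to the robot, and variables do not carry over. Pictures are saved under pics/ and viewed, at most 10 in all, crops included, and the job is handed in when it is done.

```bash
mkdir -p pics; ls
python3 - <<'E'
from bench import robot
import cv2,numpy as np
for n in ("top","side"):
    s=robot.snapshot(n); cv2.imwrite(f"pics/{n}0.png",s["color"]); print(n,s["fx"],s["fy"],s["cx"],s["cy"],np.round(s["extrinsics"],4).tolist())
o=robot.get_obs(); print({k:np.round(v,3).tolist() for k,v in o.items()})
E
```

```text
bench.py
nudge.py
pics
top 486.2434795347638 486.2434795347638 330.81607481984076 236.9328228164561 [[0.015, -0.9995, 0.0268, 0.1185], [-0.9904, -0.0185, -0.1373, 0.5379], [0.1377, -0.0245, -0.9902, 0.9778], [0.0, 0.0, 0.0, 1.0]]
side 574.9346408353139 574.9346408353139 323.49963343792314 250.40860940194244 [[-0.6585, 0.7525, 0.0073, 0.2604], [0.5957, 0.5271, -0.6061, -0.3636], [-0.4599, -0.3948, -0.7954, 1.4322], [0.0, 0.0, 0.0, 1.0]]
{'time': 0.1, 'joint_positions': [1.02, 0.088, 1.372, -0.0, 1.684, -0.103], 'qvel': [0.0, -0.001, -0.004, -0.001, -0.001, 0.001], 'joint_torque': [0.003, -34.125, -30.33, 0.072, 0.03, -0.0], 'tool_pos': [0.238, 0.495, 0.204], 'ee_rot': [-3.14, -0.0, 2.694], 'wrist_force': [-0.223, 0.048, 0.224], 'wrist_torque': [0.033, -0.004, -0.005], 'finger_force': 0.0, 'width': 0.094}
```

View pics/top0.png

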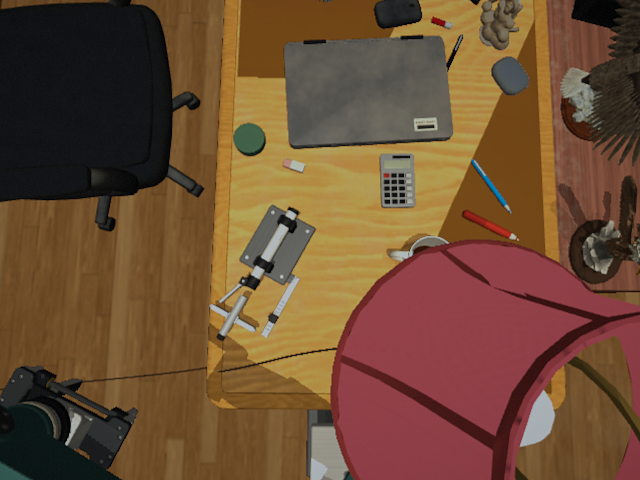

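View pics/side0.png

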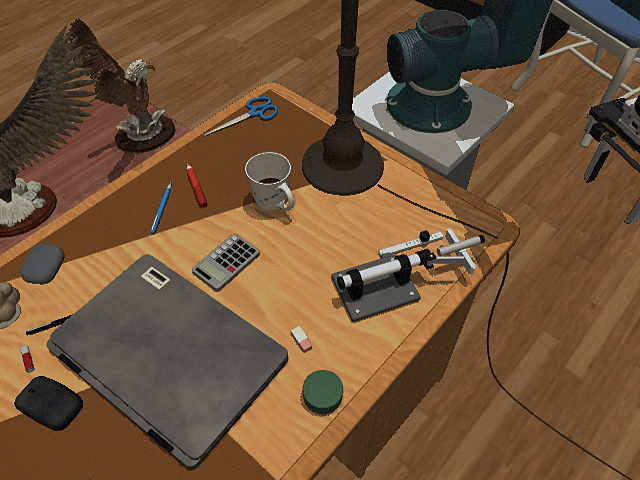

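The top view shows the stand with its tube from about (293,212) to the leg end at (222,336), pointing towards the robot's left. The mark's rail runs (296,280)–(265,333), with the lever on the far left side. The side view shows the same stand at (340–485, 230–315). I'll enlarge both.

Run:
```python
import cv2
t=cv2.imread("pics/top0.png")[195:345,200:325]; cv2.imwrite("pics/tc.png",cv2.resize(t,None,fx=4,fy=4,interpolation=cv2.INTER_CUBIC))
s=cv2.imread("pics/side0.png")[220:325,325:500]; cv2.imwrite("pics/sc.png",cv2.resize(s,None,fx=4.5,fy=4.5,interpolation=cv2.INTER_CUBIC))
```

```text
(no output)
```

View pics/tc.png

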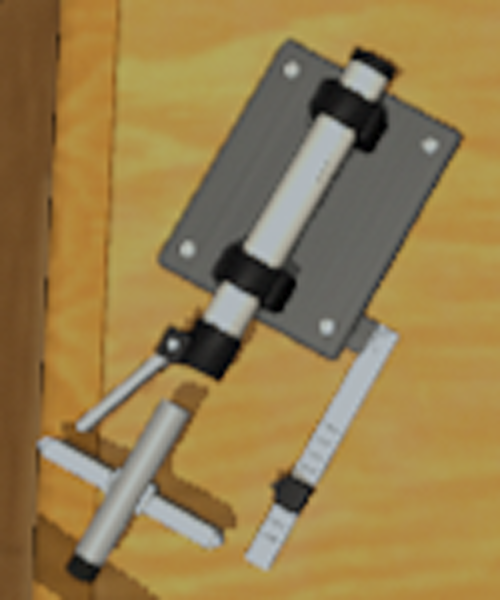

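View pics/sc.png

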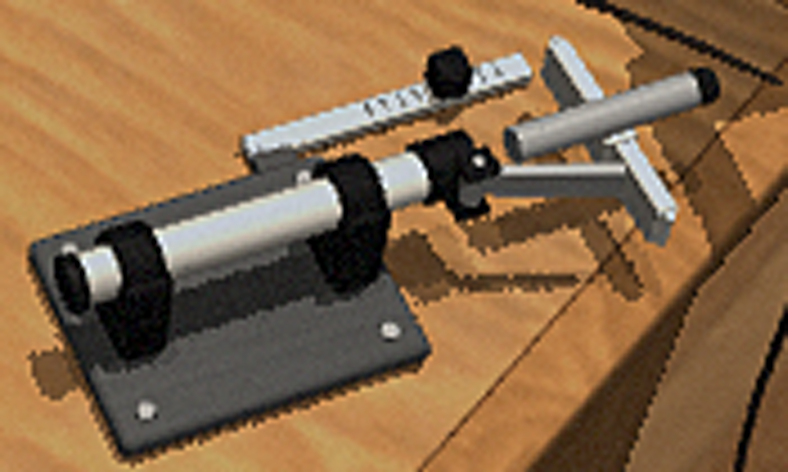

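Top crop: plate corners (290,40),(462,135),(335,358),(160,262), crossbar tips (222,540),(40,445), stub end (80,573), slider centre (292,493) with its point at about (274,487), and lever tip (82,428). In the side crop, the slider is at (450,72) and the stub end at (710,85). I'll fit the stand pose with these.

```bash
cat > fit.py <<'E'
import numpy as np
from scipy.optimize import least_squares
K={"top":(486.2435,330.816,236.933,np.array([[0.015,-0.9995,0.0268,0.1185],[-0.9904,-0.0185,-0.1373,0.5379],[0.1377,-0.0245,-0.9902,0.9778]])),
"side":(574.9346,323.4996,250.4086,np.array([[-0.6585,0.7525,0.0073,0.2604],[0.5957,0.5271,-0.6061,-0.3636],[-0.4599,-0.3948,-0.7954,1.4322]]))}
def proj(c,P):
    f,cx,cy,E=K[c]; q=E[:,:3]@P+E[:,3]; return np.array([f*q[0]/q[2]+cx,f*q[1]/q[2]+cy])
def S(p,xs): # stand->world
    c,s=np.cos(p[2]),np.sin(p[2]); x,y,z=xs; return np.array([p[0]+c*x-s*y,p[1]+s*x+c*y,z])
T=lambda u,v:(200+u/4,195+v/4); D=lambda u,v:(325+u/4.5,220+v/4.5)
obs=[("top",T(290,40),(-.238,-.055,.014)),("top",T(462,135),(-.238,.055,.014)),("top",T(335,358),(-.098,.055,.014)),("top",T(160,262),(-.098,-.055,.014)),
("top",T(222,542),(.007,.053,.040)),("top",T(40,445),(.007,-.053,.040)),("top",T(80,575),(.054,0,.058)),("top",T(245,557),(.012,.063,.010)),("top",T(268,570),(.012,.077,.010)),
("side",D(30,245),(-.238,.055,.014)),("side",D(430,350),(-.098,-.055,.014)),("side",D(126,448),(-.238,-.055,.014)),("side",D(710,85),(.054,0,.058))]
def res(p):
    r=[proj(c,S(p,x))-np.array(uv) for c,uv,x in obs]
    m=p[3]; a=p[4]
    r.append(proj("top",S(p,(m,.070,.028)))-T(292,491)); r.append(proj("side",S(p,(m,.070,.028)))-D(450,60))
    tip=(-.068+.062*np.cos(a),-.014-.062*np.sin(a),.070)
    r.append(proj("top",S(p,tip))-T(82,428))
    return np.concatenate(r)
if __name__=="__main__":
    f=least_squares(res,[.33,.2,np.pi*.8,-.037,.3],loss="soft_l1"); p=f.x
    print(np.round(p,4)); print(np.round(res(p).reshape(-1,2),1).tolist())
    for n,x in dict(stub=(.054,0,.058),mouth=(-.062,0,.058),bar=(.007,0,.04)).items(): print(n,np.round(S(p,x),4))
E
python3 fit.py
```

```text
[ 0.3733  0.3188  2.6533 -0.0301  0.3205]
[[-1.2, -1.8], [0.7, -0.9], [-0.1, 1.1], [-1.9, -0.3], [0.6, 0.0], [0.5, -1.4], [-0.5, 0.4], [-0.4, 0.0], [-0.2, 0.1], [-1.6, -1.2], [1.0, -0.9], [-0.9, 0.3], [0.3, -0.7], [0.1, 0.4], [-0.3, 0.0], [-0.5, 0.4]]
stub [0.3256 0.3441 0.058 ]
mouth [0.4281 0.2897 0.058 ]
bar [0.3671 0.3221 0.04  ]
```
Good. Mark slider's x ≈ -0.030 (±1mm?). In the top, slider visible area... ok. So leg target: -53+q=-30 → crossbar middle at x≈-30 mm, q≈23mm; push 37mm.

Units first: shifts go in units of 5 mm and turns go in units of 0.1 rad. So -0.03 m is -6, 0.03 m is 6, 0.041 rad is 0.41.

```bash
echo '[{"aperture":0.078,"rz":0.41},{"aperture":0.078,"sx":-4,"sy":-2},{"aperture":0.078,"sx":-6,"sy":-3},{"aperture":0.078,"sx":-6,"sy":-3},{"aperture":0.078,"sx":-6,"sy":-3},{"aperture":0.078,"sx":-6,"sy":-3,"sz":4},{"aperture":0.078,"sx":-4,"sy":-3,"sz":6},{"aperture":0.078,"sx":-2,"sy":-0.5,"sz":6},{"aperture":0.078},{"aperture":0.078},{"aperture":0.078}]' | python3 nudge.py
```

```bash
cat > st.py <<'E'
from bench import robot
import numpy as np
p=[0.3733,0.3188,2.6533]
o=robot.get_obs(); d=np.array(o["tool_pos"])[:2]-p[:2]; c,s=np.cos(p[2]),np.sin(p[2])
f=np.array(o["wrist_force"])
print("t",o["time"],"stand mm",np.round(1000*np.array([c*d[0]+s*d[1],-s*d[0]+c*d[1],o["tool_pos"][2]]),1),"rot",np.round(o["ee_rot"],3),"F stand",np.round([c*f[0]+s*f[1],-s*f[0]+c*f[1],f[2]],1),"w",o["width"],"ff",o["finger_force"])
E
python3 st.py
python3 - <<'E'
from bench import robot
import cv2,numpy as np
s=robot.snapshot("wrist"); cv2.imwrite("pics/w1.png",s["color"]); np.savez("w1.npz",**s)
E
```

```text
time: 1.02
tool_pos: [0.3473, 0.3397, 0.1269]
ee_rot: [3.14, 0.0, 2.653]
wrist_force: [-0.2, 0.2, 0.6]
width: 0.0781
finger_force: 0.0
t 1.0167 stand mm [ 32.8  -6.3 126.9] rot [3.14  0.    2.653] F stand [ 0.2 -0.1  0.6] w 0.07809748714829054 ff 0.0
```

View pics/w1.png

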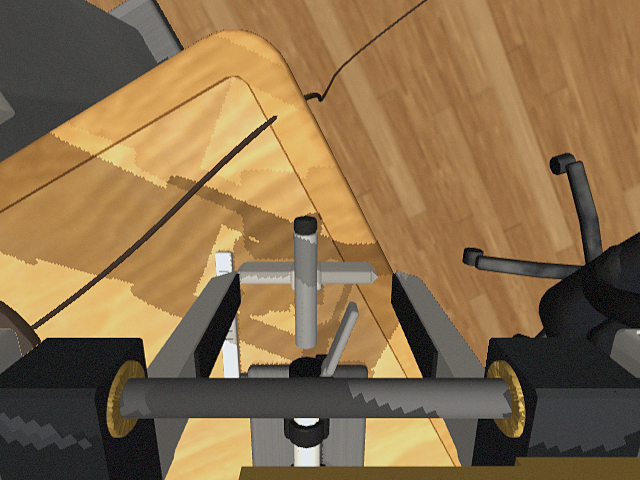

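Wrist view: stub end at (306,222), crossbar from (240,275) to (377,277), lever tip at (352,306), and open fingers straddling the leg. The rail is at (225,255–375), with the slider hidden. I'll compare these with the fit.

Run:
```python
import numpy as np
from fit import S
w=np.load("w1.npz"); E=w["extrinsics"]; p=[0.3733,0.3188,2.6533]
for n,x in dict(stub_top=(.054,0,.066),tipP=(.007,.053,.04),tipN=(.007,-.053,.04),rail63=(.012,.063,.01),rail77=(.012,.077,.01),lev=(-.0091,-.0335,.072),mark=(-.030,.057,.027)).items():
    q=E[:3,:3]@S(p,x)+E[:3,3]; print(n,round(float(w["fx"]*q[0]/q[2]+w["cx"])),round(float(w["fy"]*q[1]/q[2]+w["cy"])))
```

```text
stub_top 306 220
tipP 237 272
tipN 378 272
rail63 232 253
rail77 215 253
lev 356 311
mark 238 308
```

```bash
echo '[{"aperture":0.078,"sy":-0.4,"sz":4},{"aperture":0.078,"sz":5},{"aperture":0.078,"sz":5},{"aperture":0.078,"sz":3.2},{"aperture":0.078},{"aperture":0.078}]' | python3 nudge.py >/dev/null; python3 st.py
echo '[{"aperture":0.078,"sx":-2},{"aperture":0.078,"sx":-2},{"aperture":0.078,"sx":-2},{"aperture":0.078},{"aperture":0.078},{"aperture":0.078}]' | python3 nudge.py >/dev/null; python3 st.py
```

```text
t 1.5667 stand mm [32.9 -4.5 40.7] rot [3.14  0.    2.654] F stand [ 0.3 -0.1 -0.2] w 0.07807669018211084 ff 0.0
t 2.0667 stand mm [ 2.4 -4.8 41.2] rot [ 3.138 -0.     2.652] F stand [ 4.7 -2.2  3.4] w 0.07790137449875362 ff 2.416530425057317
```

```bash
echo '[{"aperture":0.078,"sx":-1.6},{"aperture":0.078,"sx":-1.6},{"aperture":0.078,"sx":-0.7},{"aperture":0.078},{"aperture":0.078},{"aperture":0.078}]' | python3 nudge.py >/dev/null; python3 st.py
python3 - <<'E'
from bench import robot
import cv2,numpy as np
a=[]
t=robot.snapshot("top")["color"][255:345,200:300]; s=robot.snapshot("side")["color"][220:310,390:490]
w=robot.snapshot("wrist"); np.savez("w2.npz",**w); cv2.imwrite("pics/w2.png",w["color"])
cv2.imwrite("pics/ts2.png",np.hstack([cv2.resize(i,(400,360),interpolation=cv2.INTER_CUBIC) for i in (t,s)]))
E
```

```text
t 2.5667 stand mm [-16.4  -4.7  41.1] rot [ 3.138e+00 -1.000e-03  2.653e+00] F stand [ 6.6 -2.4  3.4] w 0.07788563987379457 ff 2.9845810986176957
```

View pics/ts2.png

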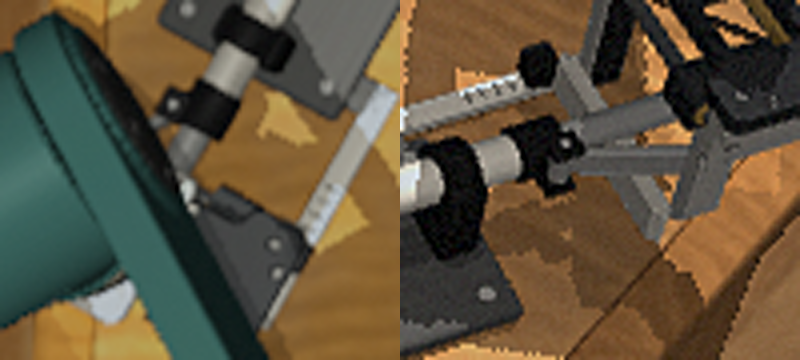

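View pics/w2.png

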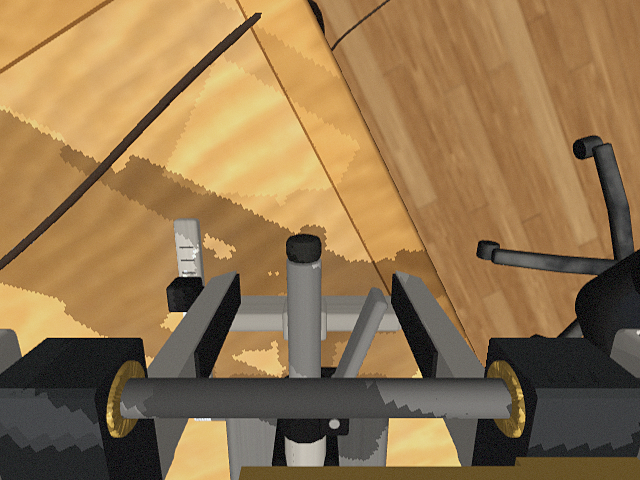

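Side crop: the slider is at about (538,62) with the bar's end just right of it. In the wrist view, the stub cap top is at (303,238), the slider at x 167–203, y 277–312, and the bar's inner side along rows 300–330. I'll solve for the leg position and the mark.

```bash
python3 - <<'E'
import numpy as np
from fit import S,proj
w=np.load("w2.npz"); E=w["extrinsics"]; p=[0.3733,0.3188,2.6533]
def P(x):
    q=E[:3,:3]@S(p,x)+E[:3,3]; return [round(float(w["fx"]*q[0]/q[2]+w["cx"]),1),round(float(w["fy"]*q[1]/q[2]+w["cy"]),1)]
print("cam stand", np.round(-E[:3,:3].T@E[:3,3],3))
print("mouth coll",P((-.062,0,.0715)),"rail end",P((.012,.063,.01)),P((.012,.077,.01)))
for c in (-.033,-.030,-.027):
    print(c,"stubtop",P((c+.047,0,.066)),"bar top inner",P((c-.005,.03,.052)),"outer",P((c+.005,.03,.052)),
     "slider far/near top",P((c+.008,.070,.028)),P((c-.008,.070,.028)),"near bot",P((c-.008,.070,.010)))
    print("  side: bartop +y end",np.round(proj("side",S(p,(c,.048,.052))),1)," slider top",np.round(proj("side",S(p,(c,.070,.028))),1))
E
python3 - <<'E'
import cv2,numpy as np
w=cv2.imread("pics/w2.png")[215:345,150:410]
cv2.imwrite("pics/w2c.png",cv2.resize(w,None,fx=3,fy=3,interpolation=cv2.INTER_CUBIC))
E
```

```text
cam stand [0.319 0.352 0.22 ]
mouth coll [306.3, 404.1] rail end [197.8, 220.0] [173.3, 220.0]
-0.033 stubtop [305.6, 246.5] bar top inner [247.1, 336.7] outer [246.1, 318.7] slider far/near top [181.1, 292.7] [183.8, 318.7] near bot [193.6, 304.3]
  side: bartop +y end [430.4 234.3]  slider top [423.4 233.8]
-0.03 stubtop [305.5, 239.8] bar top inner [246.8, 331.3] outer [245.8, 313.3] slider far/near top [180.6, 287.7] [183.3, 313.9] near bot [193.2, 299.8]
  side: bartop +y end [431.8 233.8]  slider top [424.8 233.4]
-0.027 stubtop [305.5, 233.0] bar top inner [246.5, 326.0] outer [245.5, 307.7] slider far/near top [180.1, 282.7] [182.8, 309.1] near bot [192.8, 295.3]
  side: bartop +y end [433.2 233.4]  slider top [426.1 233. ]
```

View pics/w2c.png

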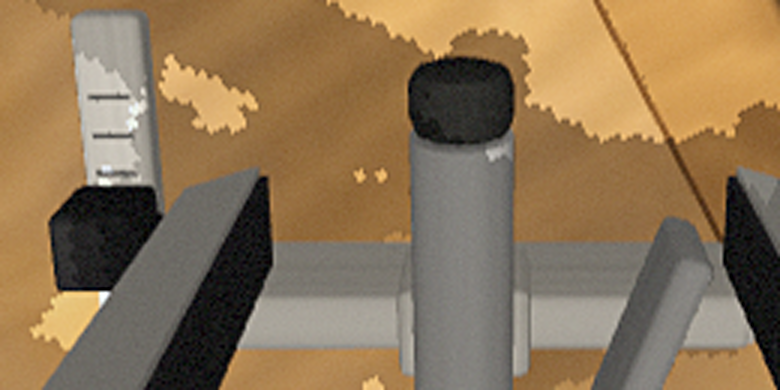

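The bar's top edges at rows 313 and 331 put its middle at stand x ≈ -30 mm. The slider's edges at 277 and 312 put the mark at ≈ -29 mm, so they are level within about 1 mm, and the lever is still open. Closing now.

```bash
echo '[{"aperture":0.070},{"aperture":0.062},{"aperture":0.054},{"aperture":0.046},{"aperture":0.040},{"aperture":0.034},{"aperture":0.034}]' | python3 nudge.py >/dev/null; python3 st.py; echo '[{"aperture":0.030},{"aperture":0.026},{"aperture":0.022},{"aperture":0.015},{"aperture":0.01},{"aperture":0.01},{"aperture":0.01},{"aperture":0.01}]' | python3 nudge.py >/dev/null; python3 st.py
python3 - <<'E'
from bench import robot
import cv2,numpy as np
w=robot.snapshot("wrist"); np.savez("w3.npz",**w); cv2.imwrite("pics/w3.png",cv2.resize(w["color"][200:380,150:410],None,fx=3,fy=3,interpolation=cv2.INTER_CUBIC))
E
```

```text
t 3.3 stand mm [-14.7  -3.   39.4] rot [-3.141 -0.005  2.653] F stand [6.5 0.2 0.7] w 0.03558974549985518 ff 4.306405023671687
t 3.9667 stand mm [-14.6  -3.1  39.3] rot [-3.141 -0.005  2.653] F stand [ 7.4 -1.4  0.7] w 0.022997576580173942 ff 30.9885963331908
```

View pics/w3.png

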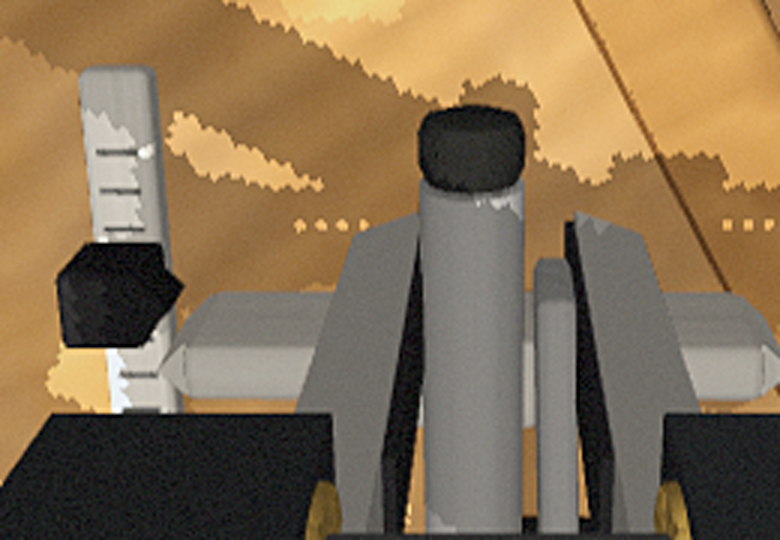

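Lever is shut along the leg and pinched, with the mark's point at crop (183,285) and the bar's point at about (165,370), bar top edges at rows 345 and 398. I'll convert to x.

```bash
python3 - <<'E'
import numpy as np
from fit import S
w=np.load("w3.npz"); E=w["extrinsics"]; p=[0.3733,0.3188,2.6533]
def P(x):
    q=E[:3,:3]@S(p,x)+E[:3,3]; return np.array([float((w["fx"]*q[0]/q[2]+w["cx"]-150)*3),float((w["fy"]*q[1]/q[2]+w["cy"]-200)*3)]).round()
print("railend",P((.012,.063,.01)),P((.012,.077,.01)))
for c in (-.034,-.031,-.028,-.025):
    print(c,"barTip z40",P((c,.053,.04)),"top outer/inner",P((c+.005,.03,.052)),P((c-.005,.03,.052)),"markTip",P((c,.057,.027)),"slider far/near top",P((c+.008,.070,.028)),P((c-.008,.070,.028)))
E
python3 st.py
```

```text
railend [151.  71.] [78. 71.]
-0.034 barTip z40 [179. 367.] top outer/inner [297. 376.] [300. 430.] markTip [177. 332.] slider far/near top [101. 295.] [109. 373.]
-0.031 barTip z40 [178. 351.] top outer/inner [296. 359.] [299. 414.] markTip [175. 317.] slider far/near top [100. 280.] [108. 359.]
-0.028 barTip z40 [176. 336.] top outer/inner [295. 343.] [298. 397.] markTip [174. 303.] slider far/near top [ 98. 265.] [106. 344.]
-0.025 barTip z40 [175. 320.] top outer/inner [294. 326.] [297. 381.] markTip [173. 288.] slider far/near top [ 97. 250.] [105. 330.]
t 4.0167 stand mm [-14.6  -3.1  39.3] rot [-3.141 -0.005  2.653] F stand [ 6.9 -0.8 -0.2] w 0.022662948242718636 ff 30.98906689323485
```

Bar middle is at -28.2 mm and the mark at about -28.6 to -30 mm. A 1 mm trim inward centres it, then I'll check that it holds steady.

To row units: -0.001 m is -0.2.

```bash
echo '[{"aperture":0.01,"sx":-0.2},{"aperture":0.01},{"aperture":0.01},{"aperture":0.01},{"aperture":0.01},{"aperture":0.01}]' | python3 nudge.py >/dev/null; python3 st.py; echo '[{"aperture":0.01},{"aperture":0.01},{"aperture":0.01},{"aperture":0.01},{"aperture":0.01},{"aperture":0.01},{"aperture":0.01},{"aperture":0.01},{"aperture":0.01},{"aperture":0.01},{"aperture":0.01},{"aperture":0.01}]' | python3 nudge.py >/dev/null; python3 st.py
python3 - <<'E'
from bench import robot
import cv2,numpy as np
w=robot.snapshot("wrist"); cv2.imwrite("pics/w4.png",cv2.resize(w["color"][200:380,150:410],None,fx=3,fy=3,interpolation=cv2.INTER_CUBIC))
E
```

```text
t 4.5167 stand mm [-14.6  -3.1  39.3] rot [-3.141 -0.007  2.654] F stand [10.7 -1.2  0.8] w 0.022673496368743152 ff 30.73648282326758
t 5.5167 stand mm [-14.6  -3.1  39.3] rot [-3.141 -0.007  2.654] F stand [10.7 -0.9  1. ] w 0.022658509437058744 ff 30.737846892443486
```

View pics/w4.png

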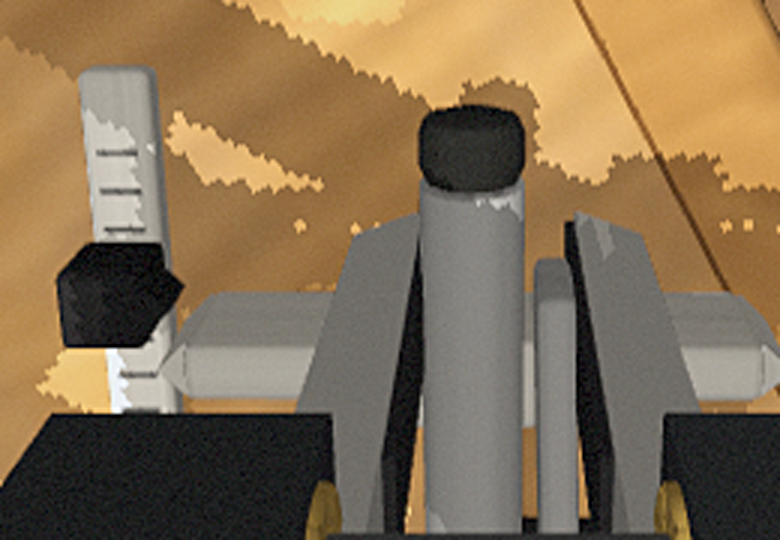

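The bar hasn't shifted. The mark's top edges (rows 282 and 347) put it at about -30 mm and the bar is at -28.3 mm, well within 5 mm. The grip is steady with the lever shut, so I'm handing in.

```bash
python3 -c "
from bench import robot
print(robot.close_job())"
```

```text
the job is handed in; nothing more can be done
None
```

Job handed in (no verdict was returned): the leg is held about 2 mm from the length mark by my camera estimate, and the lever is shut and pinched with the leg at about 31 N. No other objects on the desk were touched.

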